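# Zero the pigment mill and set its grind

### The job

Set up the bench pigment mill: turn its blue grind collar clockwise (seen from above), gently, until you feel the burrs just meet, then back it off exactly four clicks and leave it there. Then lower the amber hopper upright into the collar, fully home and not dropped in, and let go, without disturbing anything else on the bench.

Things in the scene. Friction and masses are not known exactly. Their poses are not given: they have to be found in the camera images.
- mill: Cream pigment mill, bolted down. Origin: underside, below the collar axis; +x to its back (motor), -x to chute and white cup, z up. Base plate from 160 mm in front of the origin to 110 behind, 150 wide, 20 high. Body 130 wide, 70 in front to 95 behind, 145 high; round chamber on it, diameter 108, top at 165; neck, diameter 51, up to 190, then the collar. Motor drum behind to x = 155, top at 132.
- collar_grip (a point): On the vertical axis of the round blue knurled grind collar, at the height to grip: 202 mm above the bench. Collar: diameter 58 mm from 190 to 214 mm above the bench, then a lip of diameter 55 up to 228. It only turns about this axis; no index or numbers. Clockwise from above closes the burrs. 18 clicks a turn (20 degrees each). At the start it stands 2 to 5 clicks open from the zero, unknown.
- collar_seat (a point): Centre of the collar's open mouth, on its axis in the plane of its top rim, 228 mm above the bench. Bore diameter 37 mm, 14 mm deep. Feel of the collar: between two clicks it resists, most (0.14 N m) a quarter of the way, nothing half way, then pulls itself in as strongly; drag 0.06 N m per rad/s. Let go, it settles into the nearest click.
- upper_burr: Upper burr, unseen inside the mill; origin at the centre of its grinding face. One click anticlockwise raises it 0.1 mm, far less than its measured height is good for. Once the burrs have met, the turning torque soon stays above 0.25 N m (clicks alone need 0.14). When the burrs alone carry 0.44 N m, 0.25 to 0.35 rad past the zero, they are overloaded.
- hopper: Loose amber funnel (hopper), about 0.11 kg, upright on the bench on its spigot. Origin: centre of the spigot's underside, z up. 72 mm high: spigot of diameter 33 mm, 11 mm long; cone widening from 33 to 62 mm between 11 and 30 mm; straight round wall, diameter 62 mm, up to the open top. Seated, the cone rests on the rim of the collar's bore, the origin 12.5 mm below collar_seat.
- hopper_grip (a point): On the hopper's axis, 55 mm above its underside, in the straight wall of diameter 62 mm: where to grip it.
- jar_red: Bystander: red pigment jar with a white cap, diameter 54 mm, 62 mm high; origin at the centre of its underside. Leave it alone.
- jar_green: Bystander: green pigment jar with a black cap, diameter 54 mm, 62 mm high; origin at the centre of its underside. Leave it alone.
- bottle: Bystander: clear bottle with a white cap, diameter 58 mm, 150 mm high; origin at the centre of its underside. Leave it alone.
- muller: Bystander: green glass muller, foot of diameter 60 mm, 90 mm high; origin at the centre of its underside. Leave it alone.
- dish: Bystander: white dish, diameter 96 mm, 18 mm high; origin at the centre of its underside. Leave it alone.
- brush: Bystander: flat brush 210 mm long, lying; origin under its middle, x along it towards the bristles. Leave it alone.
- knife: Bystander: palette knife 206 mm long, lying; origin under its middle, x along it towards the blade. Leave it alone.
- lower_burr: Lower burr, unseen inside; origin at its grinding face, 120 mm above the bench. The zero is a click too: the upper burr then stands 0.006 mm above the lower, four clicks open 0.406 mm. 0.02 rad clockwise of the zero the faces meet, the teeth lock and the collar winds up a spring: 0.14 N m at once, then 1.4 N m per rad, on top of the click. Let go, it springs back into the zero click.
There are look-alikes about, which are no part of the job. Several things look just like the hopper: the one meant starts farthest from the robot's base.

How it is judged (in metres and radians):
On the way, in this order (a step that is already met when the one before it is completed fails the run):
1. the burrs meet: the lower burr is loaded (contact force between lower_burr and anything else above 4 N), for 0.05 s.
2. the collar stands four clicks open from the zero, let go (z of upper_burr in the frame of lower_burr between 0.00036 and 0.00045 m and contact force between the fingers and mill below 0.1 N), for 0.3 s.
At the end, for the whole second after the job is handed in: The collar rests in the fourth click from the zero (burr faces 0.36 to 0.45 mm apart); the hopper stands upright in the collar's mouth (tilt under 0.12 rad, within 4 mm of its axis), its spigot home (underside 10.5 to 15 mm below the rim), at rest and let go (z of upper_burr in the frame of lower_burr between 0.00036 and 0.00045 m and z of collar_seat in the frame of hopper between 0.0105 and 0.015 m and horizontal distance between collar_seat and hopper below 0.004 m and angle between hopper's own z axis and vertical below 0.12 rad and linear speed of hopper below 0.02 m/s); the robot touches nothing.
It fails at once if the burrs are forced: the locked teeth carry more than 22 N (0.44 N m at their 20 mm radius) (contact force between lower_burr and anything else above 22 N).
It fails at once if the hopper is dropped into the collar (moves faster than 0.3 m/s within the last 20 mm) (horizontal distance between hopper and collar_seat below 0.008 m and z of collar_seat in the frame of hopper above -0.02 m and linear speed of hopper above 0.3 m/s).
It fails at once if the hopper is tipped over (angle between hopper's own z axis and vertical above 0.7 rad).
It fails at once if a bystander is pushed more than 30 mm (distance of any of jar_red, jar_green, bottle, muller, dish, brush, knife from where it was at the start of the episode above 0.03 m).
It also fails if it takes over 72 s, if anything falls off the work surface, if the arm or the gripper's body presses on something with over 40 N, if the wrist force passes 120 N, or if a joint passes its speed limit or range.

### The arm

A 7-joint arm with a two-finger parallel gripper is mounted at the origin on the work surface. World frame = base frame: x ahead of the robot, y to its left, z up, the work surface at z = 0. Lengths are in m, angles in degrees, forces in N, time in s.
With the tool pointing down it reaches from about 0.4 to 0.875 m from the base axis. Payload 6.5 kg.
Tool frame: the origin (TCP) lies midway between the tips of the shut fingers; the grasp point (between the pads) lies manip.grip_point_offset behind it (manip.grip_point_offset is the distance from the TCP to the grasp point, in m); z points along the fingers, y is the direction in which the jaws open and shut (so a half turn about z gives the same grasp; the last joint's range is limited). The gripper opens to 85 mm and grips with 20 to 120 N. Pads are 22 mm wide; open, the fingers measure 114 mm over their backs; the gripper's body (76 mm by 85 mm) begins 54 mm behind the grasp point. The pads swing forward as they close: fully open they stand 13 mm farther back than shut.
Start: joints at [70.978, 30.733, -0.252, 88.115, 0.149, 61.152, -4.079], TCP at [0.171, -0.627, 0.231] pointing down, gripper open.
Joint ranges: [-154.64, 154.64], [-21.42, 123.67], [-72.66, 72.17], [13.99, 137.28], [-74.86, 254.86], [10.95, 109.41], [-158.01, 158.01]. Speed limits (degrees/s): [136.94, 136.94, 180, 180, 180, 180, 180].

### API

Orientations are given as [roll, pitch, yaw] about the fixed x, y, z axes, in that order (R = Rz(yaw) Ry(pitch) Rx(roll)).
In Python, from station import manip gives the robot as it stands. Calls block until the motion is done:
- manip.movep(position, orientation): joint-space move of the TCP to a pose.
- manip.move_linear(position, ori=None, velocity=0.15, until_force=None): straight line of the TCP; ori=None keeps the orientation; velocity is the mean speed in m/s. With until_force (N) it stops when the force on the tool has changed by that much, and returns True; else False.
- manip.move_joints(angles): joint-space move.
- manip.ungrasp() and manip.gripper_close(newtons=None): open the fingers fully, or close them until they stop; newtons is the grip in N (None keeps the last).
- manip.wait(seconds).
- manip.ik(position, orientation): joint angles nearest the present ones, or None.
- manip.read_camera(name): name is "scene" or "top" or "wrist"; returns the picture (400x640x3 uint8, blue, green, red); there is no depth.
- manip.camera_model(name): a dict with "fx", "fy", "cx", "cy" (pixels), "view" (4x4, takes a point from world to camera coordinates); the wrist camera has in their place "mount" (4x4, takes a point from camera to tool coordinates, whose origin is the TCP and whose axes are the flange's). Camera axes: x right, y up, looking along -z (the intrinsics and any distortion apply to the point x, -y, -z); pixel columns grow to the right and rows downward; lengths in m; the calibration is good to about 2 mm. The wrist camera is an equidistant fisheye: a pixel r from the principal point sees the ray r / f radians off the axis. A picture is of the moment at which its call begins: read the wrist's pose just before it. camera_model takes no time and is no camera call.
A pose or a line that the arm cannot do raises manip.MotionError and nothing moves.
- manip.close_job(): hands the job in, once; it reports no verdict.
Readings, each from a call of its own:
- manip.current_t(): time.
- manip.current_joints(): joint angles.
- manip.current_qvel(): joint speeds.
- manip.current_tau(): joint torques, N m.
- manip.current_eef_pos(): TCP position.
- manip.current_tcp_rot(): TCP orientation.
- manip.current_contact_force(): force on the tool from outside, world axes, zero at the start.
- manip.current_wrist_torque(): the same for the moment, N m.
- manip.current_gripper_width(): opening from 0.0 (shut) to 1.0 (fully open).
Only numpy, scipy, OpenCV 4.12 (cv2) and the standard library are available. Lean on these libraries where they do the work, as an engineer would, in place of code of your own. Each camera call takes 0.05 s, during which the arm holds its last target.

## Working session

There is one attempt and no reset: what is moved stays moved. The work goes in short steps, each a Python script; the robot and the scene stay as the last script left them, time stands still between calls to the robot, and variables do not carry over. Pictures are saved under pics/ and viewed, and the job is handed in when it is done.

```bash
ls; mkdir -p pics
python3 - <<'E'
from station import manip
import cv2
for n in ["scene","top","wrist"]:
    cv2.imwrite(f"pics/{n}0.png",manip.read_camera(n))
    m=manip.camera_model(n); print(n,{k:(v.tolist() if hasattr(v,'tolist') else v) for k,v in m.items()})
print(manip.current_t(),manip.grip_point_offset,manip.current_eef_pos(),manip.current_tcp_rot(),manip.current_contact_force(),manip.current_wrist_torque(),manip.current_gripper_width())
E
```

```text
pics
scene {'fx': 416.6918175343762, 'fy': 416.6918175343762, 'cx': 319.6983100995287, 'cy': 202.09547102901914, 'view': [[-0.0337599151706064, 0.9993620533492781, -0.011651371300755303, -0.0001116194997704007], [-0.5816251195253679, -0.010164950367115606, 0.8133934436182377, 0.19293168591227883], [0.8127561063841813, 0.0342368238823154, 0.5815972415904983, -1.671806437120725], [0.0, 0.0, 0.0, 1.0]]}
top {'fx': 429.0041428364446, 'fy': 429.0041428364446, 'cx': 323.9521686596707, 'cy': 199.29121129594262, 'view': [[-0.009894283201944545, -0.9999423056016175, 0.004181940702739316, 0.027513113350662734], [0.9909822875252198, -0.009246578194827732, 0.13367350748360562, -0.5381140019443984], [-0.13362712662929765, 0.005466832703535482, 0.9910166016616418, -1.5861356663652968], [0.0, 0.0, 0.0, 1.0]]}
wrist {'fx': 309.70691628693146, 'fy': 309.70691628693146, 'cx': 315.3817979295836, 'cy': 199.78291851785437, 'mount': [[0.000469900553479703, 0.9657927807172246, 0.2593146426794257, 0.0654512214470515], [0.9999997569215717, -0.0005874051557554873, 0.0003756487428599089, -0.00010501921950689663], [0.0005151216020123716, 0.25931440312807796, -0.9657928219758422, -0.14215383624415484], [0.0, 0.0, 0.0, 1.0]]}
0.15 0.0187 [ 0.17059612 -0.62671969  0.23063035] [-1.79924769e+02  8.12303343e-03  1.52356356e+01] [ 0.60215221  0.07756642 -0.09813226] [-0.02978784  0.01993563 -0.00075267] 1.0020375431873358
```

View pics/scene0.png

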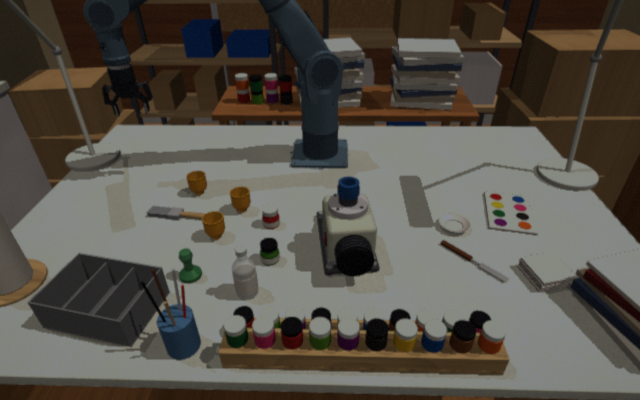

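View pics/top0.png

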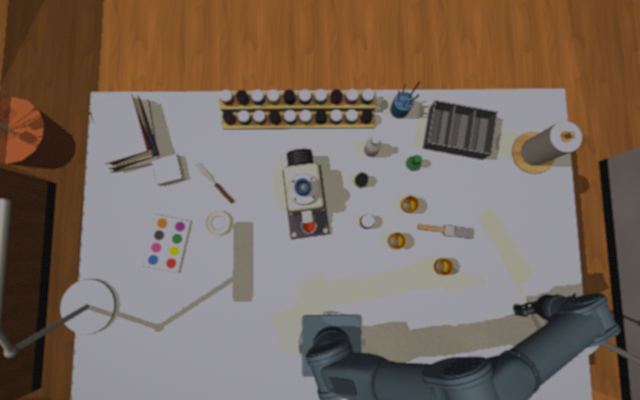

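View pics/wrist0.png

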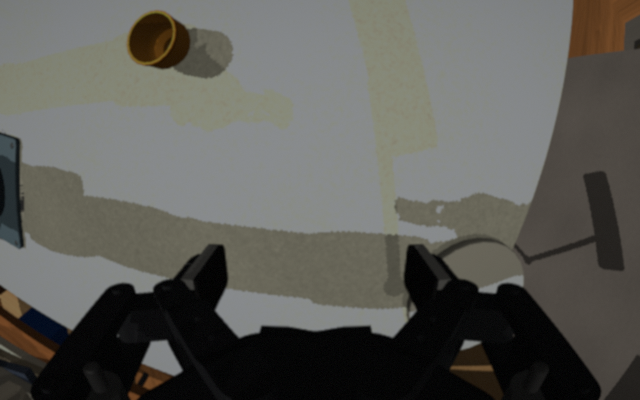

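The top view shows the mill collar at about (304,187) and hoppers at (410,204), (397,241) and (444,267). I'll zoom in and compute positions.

```bash
cat > h.py <<'E'
import numpy as np, cv2
from station import manip
def pix2world(name,u,v,z):
    m=manip.camera_model(name); V=np.array(m["view"]); R=V[:3,:3]; t=V[:3,3]
    d=np.array([(u-m["cx"])/m["fx"],-(v-m["cy"])/m["fy"],-1.0])
    dw=R.T@d; c=-R.T@t
    s=(z-c[2])/dw[2]; return c+s*dw
def world2pix(name,p):
    m=manip.camera_model(name); V=np.array(m["view"]); q=V[:3,:3]@np.array(p)+V[:3,3]
    return m["cx"]+m["fx"]*q[0]/-q[2], m["cy"]-m["fy"]*q[1]/-q[2]
from scipy.spatial.transform import Rotation as Ro
def wrist_pose():
    m=manip.camera_model("wrist"); M=np.array(m["mount"])
    T=np.eye(4); T[:3,:3]=Ro.from_euler('xyz',manip.current_tcp_rot(),degrees=True).as_matrix(); T[:3,3]=manip.current_eef_pos()
    return m,T@M
def wpix2world(mW,u,v,z):
    m,W=mW; a=np.array([(u-m["cx"])/m["fx"],(v-m["cy"])/m["fy"]]); r=np.linalg.norm(a)
    d=np.array([*(a/r*np.sin(r)),np.cos(r)]); d=np.array([d[0],-d[1],-d[2]])
    dw=W[:3,:3]@d; c=W[:3,3]; return c+(z-c[2])/dw[2]*dw
def world2wpix(mW,p):
    m,W=mW; q=np.linalg.inv(W)@np.append(p,1); x,y,z=q[0],-q[1],-q[2]
    th=np.arctan2(np.hypot(x,y),z); n=np.hypot(x,y)
    return m["cx"]+m["fx"]*th*x/n, m["cy"]+m["fy"]*th*y/n
E
python3 - <<'E'
from h import *
for n,u,v,z in [("collar",303,186,.228),("h1",410,204,.072),("h2",397,241,.072),("h3",444,267,.072),("red",368,222,.062),("green",362,180,.062),("muller",414,162,.09),("bottle",373,147,.15)]:
    p=pix2world("top",u,v,z); print(n,p.round(3),np.hypot(*p[:2]).round(3))
a=cv2.imread("pics/top0.png"); cv2.imwrite("pics/topz.png",cv2.resize(a[130:290,260:480],None,fx=3.6,fy=3.6,interpolation=cv2.INTER_CUBIC))
E
```

```text
collar [0.558 0.093 0.228] 0.566
h1 [ 0.513 -0.295  0.072] 0.592
h2 [ 0.377 -0.243  0.072] 0.449
h3 [ 0.282 -0.41   0.072] 0.498
red [ 0.449 -0.139  0.062] 0.47
green [ 0.606 -0.121  0.062] 0.618
muller [ 0.667 -0.312  0.09 ] 0.737
bottle [ 0.71  -0.154  0.15 ] 0.726
```

View pics/topz.png

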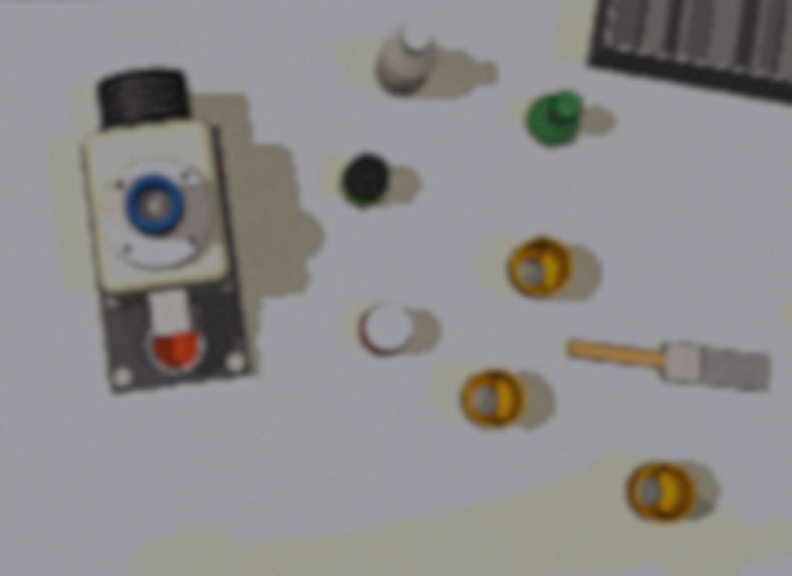

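Run:
```python
from h import *
for nm,p in [("collar",(.558,.093,.178)),("hop",(.513,-.295,.05))]:
  for y in range(-180,180,30):
    q=manip.ik(list(p),[180,0,y]); print(nm,y,None if q is None else np.round(q,1))
```

```text
collar -180 [ 24.9  37.4 -54.5 101.6  35.   59.6  47.3]
collar -150 [ 28.8  41.1 -61.6 101.4  40.5  62.9  73.2]
collar -120 [ 28.8  41.1 -61.6 101.4  40.5  62.9 103.2]
collar -90 [ 28.8  41.1 -61.6 101.4  40.5  62.9 133.2]
collar -60 [ -56.5   41.6   62.6  106.3  -43.    59.8 -126.1]
collar -30 [   3.6   28.2  -23.1  102.8   13.7   51.8 -145.6]
collar 0 [   8.7   29.4  -30.1  102.5   18.    52.9 -119.2]
collar 30 [ 14.1  31.3 -37.7 102.2  23.   54.4 -93.2]
collar 60 [ 17.2  32.6 -42.3 102.   26.1  55.5 -65.7]
collar 90 [ 18.2  33.2 -43.8 102.   27.2  56.  -36.6]
collar 120 [ 20.3  34.3 -47.  101.9  29.5  56.9  -8.4]
collar 150 [ 22.9  35.9 -51.1 101.7  32.4  58.3  19.3]
hop -180 [ 50.1  44.2 -34.3 101.8  33.9  44.8  88.6]
hop -150 [ 66.5  57.6 -62.  100.9  58.8  60.7 102.3]
hop -120 [ -14.4   59.4   62.   105.7  -63.4   58.2 -134.2]
hop -90 [  13.8   40.3   16.1  104.1  -16.9   38.  -140.3]
hop -60 [  18.1   39.6   10.1  103.8  -10.6   37.5 -115.6]
hop -30 [ 23.5  39.2   2.8 103.5  -2.9  37.4 -92.1]
hop 0 [ 27.8  39.2  -3.  103.2   3.1  37.7 -67. ]
hop 30 [ 31.7  39.5  -8.4 102.9   8.6  38.2 -41.6]
hop 60 [ 35.6  40.  -13.8 102.7  14.1  39.  -16. ]
hop 90 [ 39.4  40.7 -19.  102.5  19.2  40.1   9.9]
hop 120 [ 43.4  41.7 -24.6 102.2  24.7  41.5  35.6]
hop 150 [ 47.1  42.9 -29.9 102.   29.8  43.2  61.7]
```

Run:
```python
from h import *
manip.movep([.558,.093,.33],[180,0,180])
mW=wrist_pose(); im=manip.read_camera("wrist"); cv2.imwrite("pics/w1.png",im)
np.save("w1.npy",mW[1])
print(manip.current_t(),manip.current_eef_pos(),manip.current_tcp_rot(),manip.current_joints().round(1) if hasattr(manip.current_joints(),'round') else manip.current_joints())
print(manip.current_contact_force(),manip.current_wrist_torque())
print(world2wpix(mW,[.558,.093,.228]))
```

```text
3.0917 [0.55821305 0.09204052 0.32977049] [-1.79981321e+02 -1.86986681e-02  1.79898439e+02] [ 29.2  28.4 -60.3  92.   25.4  74.6  54.8]
[-0.10089167  0.16452627  0.27531903] [ 0.02612166 -0.01856635  0.05254593]
(np.float64(316.458494697046), np.float64(199.65361875641474))
```

View pics/w1.png

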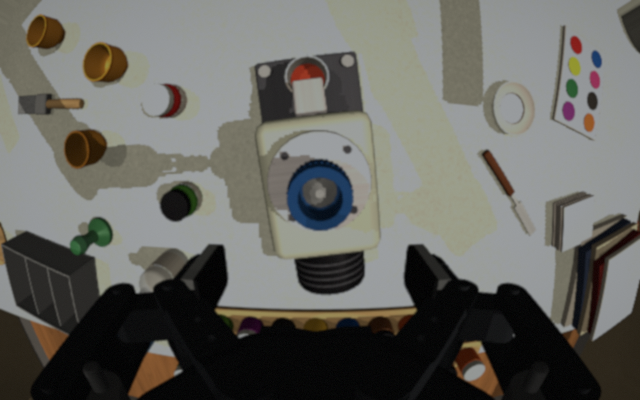

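Run:
```python
from h import *
im=cv2.imread("pics/w1.png"); cv2.imwrite("pics/w1z.png",cv2.resize(im[140:250,250:390],None,fx=5,fy=5,interpolation=cv2.INTER_CUBIC))
m=manip.camera_model("wrist"); mW=(m,np.load("w1.npy"))
hsv=cv2.cvtColor(im,cv2.COLOR_BGR2HSV)
mk=((hsv[...,0]>98)&(hsv[...,0]<125)&(hsv[...,1]>110)).astype(np.uint8)
mk[:140]=0;mk[250:]=0;mk[:,:250]=0;mk[:,390:]=0
cs,_=cv2.findContours(mk,cv2.RETR_CCOMP,cv2.CHAIN_APPROX_NONE)
for c in cs:
    if len(c)>40:
        e=cv2.fitEllipse(c); print(len(c),e, cv2.boundingRect(c)); 
        for z in (.214,.228): print(z,wpix2world(mW,*e[0],z).round(4))
for c in [(.558,.093)]:
  for z,r in((.228,.0185),(.228,.0275),(.214,.029)):
    P=np.array([world2wpix(mW,[c[0]+r*np.cos(t),c[1]+r*np.sin(t),z]) for t in np.linspace(0,6.28,60)]); print(z,r,P.min(0).round(1),P.max(0).round(1))
```

```text
190 ((319.4548645019531, 195.21275329589844), (63.91948318481445, 68.1123046875), 177.8305206298828) (288, 161, 64, 69)
0.214 [0.5578 0.0956 0.214 ]
0.228 [0.5543 0.0954 0.228 ]
98 ((319.325439453125, 191.95518493652344), (31.705848693847656, 36.50636672973633), 87.6040267944336) (301, 177, 37, 32)
0.214 [0.5549 0.0955 0.214 ]
0.228 [0.5515 0.0953 0.228 ]
0.228 0.0185 [293.8 177.4] [339.1 221.1]
0.228 0.0275 [282.8 166.3] [350.1 231.2]
0.214 0.029 [282.7 162. ] [350.  227.2]
```

View pics/w1z.png

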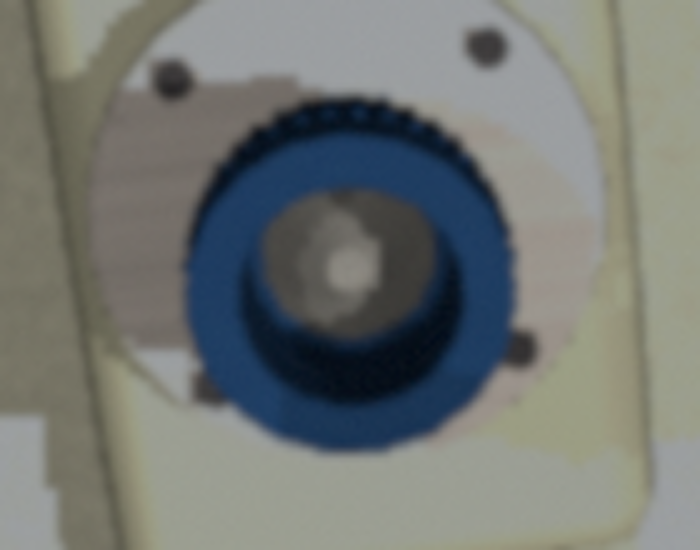

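Run:
```python
from h import *
mW=(manip.camera_model("wrist"),np.load("w1.npy"))
print(wpix2world(mW,319.8,198.2,.228))
a=cv2.imread("pics/top0.png")
cv2.imwrite("pics/topc.png",cv2.resize(a[160:215,270:340],None,fx=10,fy=10,interpolation=cv2.INTER_CUBIC))
a=cv2.imread("pics/scene0.png")
cv2.imwrite("pics/scc.png",cv2.resize(a[165:220,315:385],None,fx=10,fy=10,interpolation=cv2.INTER_CUBIC))
```

```text
[0.556779   0.09572137 0.228     ]
```

View pics/topc.png

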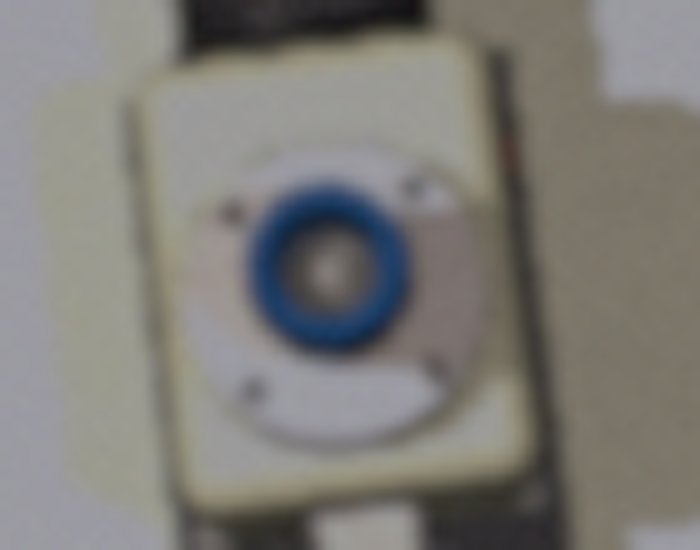

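View pics/scc.png

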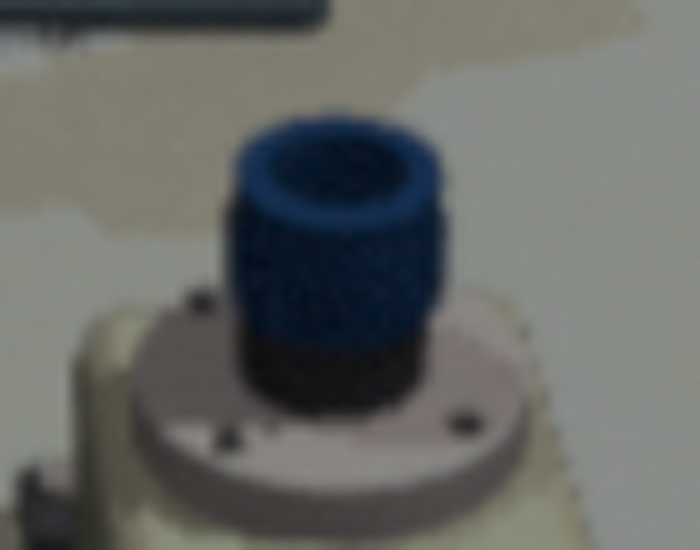

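Run:
```python
from h import *
print(pix2world("top",302.5,186.0,.228),pix2world("scene",348.4,181.9,.228))
```

```text
[0.55797807 0.09466919 0.228     ] [0.55874005 0.09620605 0.228     ]
```

Run:
```python
from h import *
def st(s): print(s,round(manip.current_t(),2),np.round(manip.current_eef_pos(),4),np.round(manip.current_contact_force(),2),np.round(manip.current_wrist_torque(),3),round(manip.current_gripper_width(),3))
manip.move_linear([.5578,.0955,.25],[180,0,180],velocity=.12); st("hover")
print(manip.move_linear([.5578,.0955,.178],[180,0,180],velocity=.06,until_force=6)); st("down")
manip.wait(.2); st("settled")
manip.gripper_close(30); st("closed"); manip.wait(.2); st("c2")
print(np.round(manip.current_joints(),2))
cv2.imwrite("pics/sc2.png",manip.read_camera("scene")[100:260,240:460])
a=cv2.imread("pics/sc2.png"); cv2.imwrite("pics/sc2.png",cv2.resize(a,None,fx=3.5,fy=3.5))
```

```text
hover 3.91 [0.5582 0.0958 0.2507] [-0.32  0.41  0.52] [ 0.001 -0.054 -0.007] 0.999
False
down 5.26 [0.5581 0.0956 0.1784] [-0.02  0.72 -0.86] [ 0.005 -0.022 -0.003] 1.003
settled 5.46 [0.558  0.0955 0.1783] [-0.09 -0.36  0.2 ] [ 0.017 -0.007 -0.029] 1.005
closed 5.83 [0.5579 0.0954 0.1783] [-0.72 -0.76  4.13] [-0.193  0.186  0.01 ] 0.667
c2 6.03 [0.5578 0.0955 0.1782] [-0.73 -1.15  4.02] [-0.231  0.312  0.005] 0.667
[ 24.36  37.2  -54.   101.59  34.62  59.46  47.4 ]
```

View pics/sc2.png

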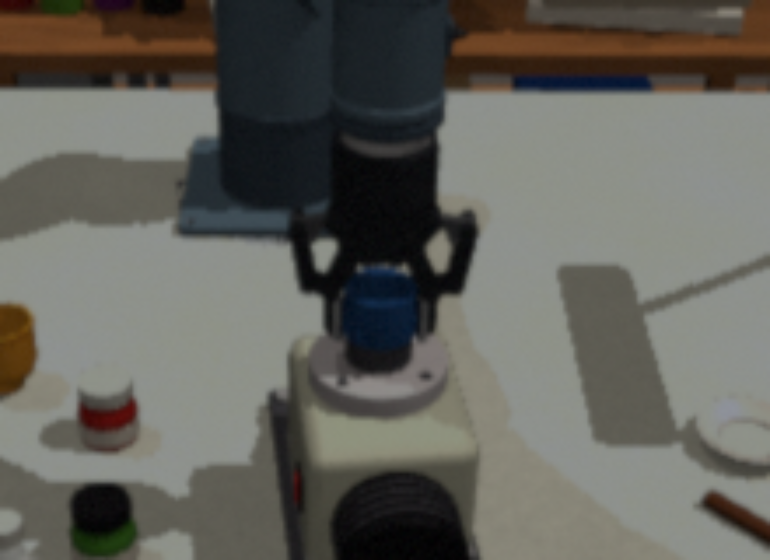

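```bash
cat > turn.py <<'E'
from h import *
def sample(n=3):
    return np.mean([manip.current_wrist_torque()[2] for _ in range(n)])
E
python3 - <<'E'
from turn import *
import json
q=np.array(manip.current_joints(),float); q0=q[6]
base=sample(); log=[]; print("base",base)
hit=False
for k in range(1,62):
    q2=q.copy(); q2[6]=q0-2*k
    manip.move_joints(list(q2))
    t=sample(); y=manip.current_tcp_rot()[2]; f=manip.current_contact_force(); j=manip.current_joints()[6]
    log.append((2*k,float(q0-j),float(t),float(y),float(manip.current_t()),*map(float,f)))
    print(2*k,round(q0-j,2),round(t,3),round(manip.current_t(),2),np.round(f,1))
    if abs(t)>0.5 : print("abort");break
    if t>0.225 and sample(5)>0.225: hit=True;break
    if manip.current_t()>30: break
json.dump(dict(q=q.tolist(),log=log),open("log1.json","w")); print(hit)
E
```

```text
base 0.0075740783020593295
2 1.95 0.047 6.33 [-1.5 -1.   3. ]
4 3.93 0.132 6.58 [-1.  -0.5  3.5]
6 5.92 0.141 6.83 [-0.5 -0.2  2.9]
8 7.92 0.126 7.08 [-1.5 -0.6  4.2]
10 9.93 0.01 7.33 [-1.4 -0.2  4.3]
12 11.93 -0.102 7.58 [-0.7 -0.7  3.8]
14 13.93 -0.119 7.83 [-1.9 -0.4  3.6]
16 15.92 -0.183 8.07 [-0.4 -0.6  3.8]
18 17.92 -0.077 8.32 [-1.2 -0.1  4.1]
20 19.91 0.033 8.57 [-1.3  0.5  3. ]
22 21.91 0.066 8.82 [-0.8  1.   4. ]
24 23.91 0.107 9.07 [-0.5  0.9  3.1]
26 25.92 0.096 9.32 [-1.5 -0.   2.6]
28 27.92 0.077 9.57 [-0.9  1.1  3.8]
30 29.93 -0.016 9.82 [-0.9  0.8  3.2]
32 31.93 -0.122 10.07 [-1.3  1.3  3.2]
34 33.92 -0.152 10.32 [-0.6  2.2  3.3]
36 35.92 -0.128 10.57 [-0.6  1.7  3. ]
38 37.92 -0.097 10.82 [0.  1.8 2.3]
40 39.91 -0.036 11.07 [-0.2  2.6  4.2]
42 41.91 0.015 11.32 [-0.4  2.7  2.8]
44 43.91 0.141 11.57 [-0.1  2.5  2.4]
46 45.92 0.106 11.82 [-0.1  2.4  2.9]
48 47.92 0.069 12.07 [0.3 3.2 2.1]
50 49.93 0.014 12.32 [0.9 3.4 1.8]
52 51.93 -0.118 12.57 [1.  3.4 0.4]
54 53.92 -0.162 12.82 [1.7 4.3 1.3]
56 55.92 -0.098 13.07 [2.5 4.2 1.8]
58 57.92 -0.039 13.32 [0.6 4.4 1.4]
60 59.91 0.011 13.57 [1.4 5.2 1.4]
62 61.9 0.07 13.82 [2.5 4.6 2.1]
64 63.9 0.14 14.07 [1.4 4.  0.4]
66 65.9 0.112 14.32 [2.3 4.4 0.6]
68 67.91 0.112 14.57 [1.9 4.2 0.5]
70 69.91 -0.007 14.82 [1.5 5.  1.3]
72 71.92 -0.137 15.07 [1.9 5.1 1.3]
74 73.93 -0.163 15.32 [1.4 4.9 0.8]
76 75.92 -0.161 15.57 [1.1 5.1 1. ]
78 77.92 -0.127 15.82 [ 2.3  4.8 -0.5]
80 79.91 0.011 16.07 [1.9 5.7 0.6]
82 81.9 0.082 16.32 [1.3 5.1 0.3]
84 83.9 0.086 16.57 [2.1 4.9 1.6]
86 85.9 0.147 16.82 [2.  3.8 0.4]
88 87.9 0.084 17.07 [2.5 5.4 1.4]
90 89.91 -0.002 17.32 [2.3 4.9 1.3]
92 91.92 -0.115 17.57 [2.3 4.5 1.2]
94 93.93 -0.166 17.82 [3.3 3.8 0.2]
96 95.93 -0.137 18.07 [2.1 4.9 1. ]
98 97.92 -0.114 18.32 [1.7 5.  1.5]
100 99.91 -0.028 18.57 [2.4 5.1 1. ]
102 101.9 0.116 18.82 [2.6 5.4 0.3]
104 103.89 0.238 19.07 [1.5 4.9 1.6]
True
```

Run:
```python
from turn import *
import json
q=np.array(json.load(open("log1.json"))["q"]); q0=q[6]
def go(a):
    q2=q.copy(); q2[6]=q0-a; manip.move_joints(list(q2)); manip.wait(.05)
    print(a,round(q0-manip.current_joints()[6],2),round(sample(6),3),round(manip.current_t(),2),np.round(manip.current_contact_force(),1),flush=True)
go(105); go(106); manip.wait(.15); print(sample(6))
for a in (104,102,100,95,90,85,80,75,70,65,60,55,50,45,40,35,30,25,22,20,18): go(a)
go(20)
```

```text
105 104.88 0.302 19.38 [3.5 5.4 0.7]
106 105.87 0.229 19.68 [1.7 4.9 1.1]
0.3114886172180646
104 103.88 0.281 20.12 [2.1 5.1 1. ]
102 101.89 0.097 20.43 [1.4 4.  1.2]
100 99.9 0.012 20.73 [2.5 5.5 0.5]
95 94.91 -0.124 21.02 [1.8 5.3 1. ]
90 89.9 -0.019 21.32 [ 2.4  5.4 -0.6]
85 84.88 0.13 21.62 [1.7 5.5 0.4]
80 79.89 0.01 21.93 [2.2 4.8 0.9]
75 74.91 -0.134 22.23 [2.2 5.1 1.1]
70 69.9 0.005 22.52 [1.1 6.1 0.9]
65 64.88 0.183 22.82 [2.1 4.8 1. ]
60 59.9 0.055 23.12 [2.2 5.  1.5]
55 54.91 -0.162 23.43 [2.6 4.4 1.2]
50 50.09 -0.029 23.73 [1.7 4.  1.1]
45 45.19 0.149 24.02 [1.2 4.7 1.9]
40 40.19 0.007 24.32 [1.3 4.5 1.5]
35 35.21 -0.162 24.62 [1.8 4.9 1.4]
30 30.23 -0.021 24.93 [1.9 4.5 1.8]
25 25.22 0.214 25.23 [1.8 4.4 2.5]
22 22.16 0.106 25.52 [1.1 5.4 2.6]
20 20.1 -0.012 25.82 [0.8 5.  3.1]
18 18.08 -0.065 26.12 [0.5 5.1 2.8]
20 19.98 -0.055 26.43 [0.8 4.1 2.9]
```

Run:
```python
from turn import *
manip.ungrasp(); manip.wait(.5)
print(manip.current_t(),np.round(manip.current_contact_force(),2),manip.current_gripper_width(),manip.current_eef_pos())
manip.move_linear([.5578,.0955,.30],velocity=.12)
print(manip.current_t(),np.round(manip.current_contact_force(),2),manip.current_eef_pos(),manip.current_tcp_rot())
print([ (y,np.round(manip.ik([.513,-.295,.25],[180,0,y]),1)) for y in (0,30,60,90,120,150,180)])
```

```text
27.325 [-0.23 -0.3  -0.43] 0.9997455666389488 [0.55787792 0.09544079 0.17825677]
28.4917 [ 0.28 -0.46  0.48] [0.55734993 0.09522891 0.29916115] [-1.79946101e+02 -5.98676840e-02  1.59997845e+02]
[(0, array([ 41.5,  25.5, -21.5,  95.2,  10.4,  61.2, -73.1])), (30, array([ 46.5,  26.6, -28.5,  94.9,  14. ,  62. , -46. ])), (60, array([ 53.5,  28.9, -38.5,  94.5,  19.6,  63.5, -20.4])), (90, array([ 57.8,  30.8, -45.2,  94.3,  23.7,  64.9,   6.4])), (120, array([ 60.9,  32.5, -50.2,  94.1,  26.8,  66.2,  34. ])), (150, array([ 63.6,  34.4, -55. ,  94. ,  30.1,  67.6,  61.5])), (180, array([ 66.3,  36.7, -60. ,  93.8,  33.6,  69.4,  88.9]))]
```

Run:
```python
from h import *
manip.movep([.513,-.295,.22],[180,0,160])
manip.wait(.1)
mW=wrist_pose(); im=manip.read_camera("wrist"); cv2.imwrite("pics/w2.png",im); np.save("w2.npy",mW[1])
print(manip.current_t(),manip.current_eef_pos(),manip.current_tcp_rot())
print(world2wpix(mW,[.513,-.295,.072]))
```

```text
30.125 [ 0.51382311 -0.29352955  0.22042283] [1.79984159e+02 3.75958756e-02 1.60146095e+02]
(np.float64(313.0327931721332), np.float64(186.88449465648267))
```

View pics/w2.png

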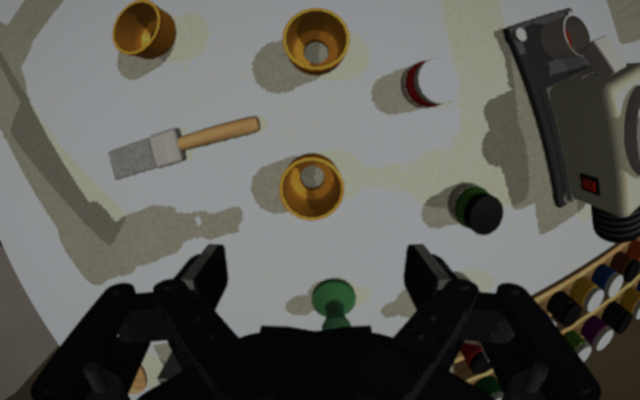

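Hopper rim spans x 280–344, y 155–219 in the wrist image, so its centre is about (312,187). The predicted (313,187) agrees. Grasping it now.

Run:
```python
from h import *
p=wpix2world((manip.camera_model("wrist"),np.load("w2.npy")),312,187,.072); print(p)
def st(s): print(s,round(manip.current_t(),2),np.round(manip.current_eef_pos(),4),np.round(manip.current_contact_force(),2),np.round(manip.current_wrist_torque(),3),round(manip.current_gripper_width(),3))
x,y=(p[:2]+[.513,-.295])/2
manip.move_linear([x,y,.12],[180,0,160],velocity=.12)
print(manip.move_linear([x,y,.031],[180,0,160],velocity=.07,until_force=5)); st("down")
manip.gripper_close(30); manip.wait(.1); st("closed")
manip.move_linear([x,y,.10],[180,0,160],velocity=.08); st("lift")
manip.move_linear([x,y,.32],[180,0,160],velocity=.18); st("lift")
mW=wrist_pose(); cv2.imwrite("pics/w3.png",manip.read_camera("wrist")); np.save("w3.npy",mW[1])
```

```text
[ 0.51277003 -0.29597303  0.072     ]
False
down 32.53 [ 0.5132 -0.2957  0.0315] [-0.12  0.36 -0.3 ] [-0.011 -0.006 -0.052] 0.999
closed 32.98 [ 0.5131 -0.2957  0.0314] [-0.82 -0.2   5.18] [-0.118  0.272  0.032] 0.719
lift 33.98 [ 0.5124 -0.2954  0.0995] [-0.82 -0.51 -0.46] [ 0.009  0.007 -0.038] 0.716
lift 35.36 [ 0.5123 -0.2954  0.3189] [-0.21 -0.08 -1.31] [ 0.     0.033 -0.066] 0.715
```

View pics/w3.png

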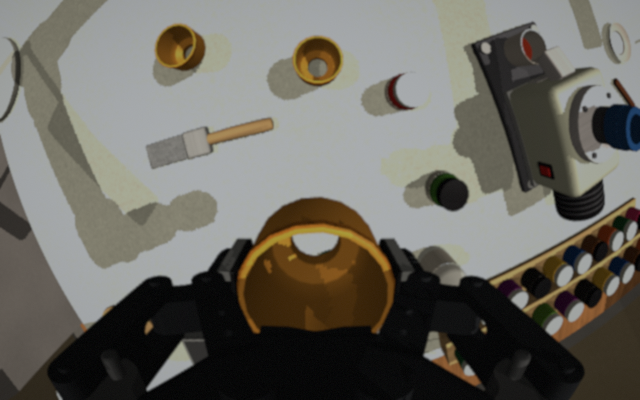

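Run:
```python
from h import *
mW=(manip.camera_model("wrist"),np.load("w3.npy")); p=np.array(manip.current_eef_pos())
im=cv2.imread("pics/w3.png")
for z,r,c in((.072,.031,(0,0,255)),(0,.0165,(0,255,0)),(.030,.031,(255,0,0))):
    P=np.array([world2wpix(mW,[p[0]+r*np.cos(t),p[1]+r*np.sin(t),p[2]-.0314+z]) for t in np.linspace(0,6.28,90)])
    print(P.min(0).round(1),P.max(0).round(1)); cv2.polylines(im,[np.round(P*8).astype(np.int32)],True,c,1,shift=3)
cv2.imwrite("pics/w3o.png",cv2.resize(im[180:360,200:440],None,fx=3.3,fy=3.3))
```

```text
[235.8 219.9] [394.8 353.9]
[287.8 204. ] [342.8 255.5]
[254.8 191.8] [375.7 302. ]
```

View pics/w3o.png

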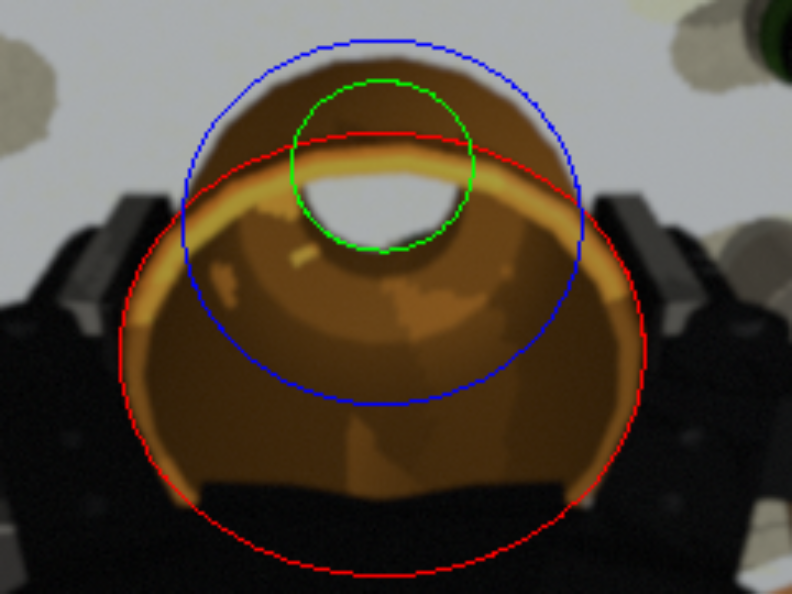

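Run:
```python
from h import *
print(np.round(manip.ik([.5578,.0955,.25],[180,0,160]),1))
manip.movep([.5578,.0955,.32],[180,0,160])
manip.move_linear([.5578,.0955,.266],[180,0,160],velocity=.08); manip.wait(.1)
a=manip.read_camera("scene"); cv2.imwrite("pics/s4.png",a)
b=manip.read_camera("top"); cv2.imwrite("pics/t4.png",b)
mW=wrist_pose(); c=manip.read_camera("wrist"); cv2.imwrite("pics/w4.png",c);np.save("w4.npy",mW[1])
p=np.array(manip.current_eef_pos()); print(manip.current_t(),p,manip.current_tcp_rot(),manip.current_contact_force())
for z in (0,.011,.03,.072):
    print(z,world2pix("scene",[p[0],p[1],p[2]-.0314+z]))
print(world2pix("scene",[.5578,.0955,.228]))
cv2.imwrite("pics/s4z.png",cv2.resize(a[130:220,300:400],None,fx=6.5,fy=6.5,interpolation=cv2.INTER_CUBIC))
cv2.imwrite("pics/w4z.png",cv2.resize(c[120:320,180:450],None,fx=2.9,fy=2.9,interpolation=cv2.INTER_CUBIC))
```

```text
[ 28.   33.5 -59.4  97.7  31.1  67.1  30. ]
37.9417 [0.55801507 0.09558656 0.2664041 ] [1.79981501e+02 3.60999709e-02 1.59994421e+02] [-0.04615061  0.5744401  -0.78617863]
0 (np.float64(348.2308676034508), np.float64(179.46826777469965))
0.011 (np.float64(348.3513361745663), np.float64(175.85511838946454))
0.03 (np.float64(348.56284051039864), np.float64(169.51158203047197))
0.072 (np.float64(349.0463800360668), np.float64(155.0090398011851))
(np.float64(348.1197296888908), np.float64(181.70149039002595))
```

View pics/s4z.png

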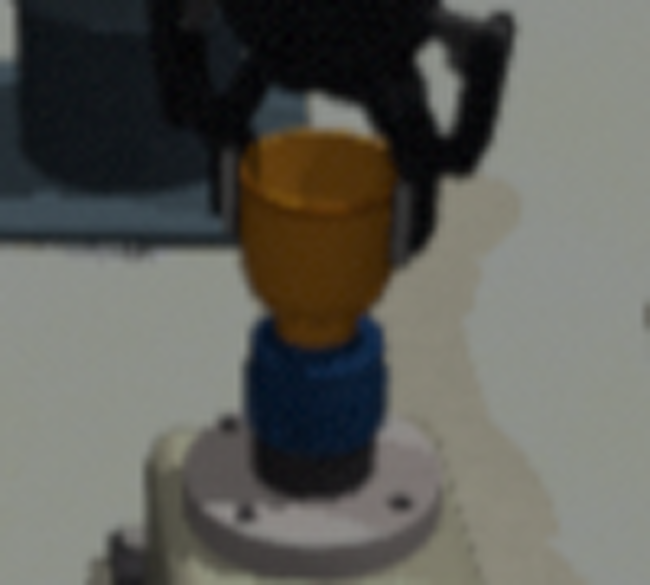

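View pics/w4z.png

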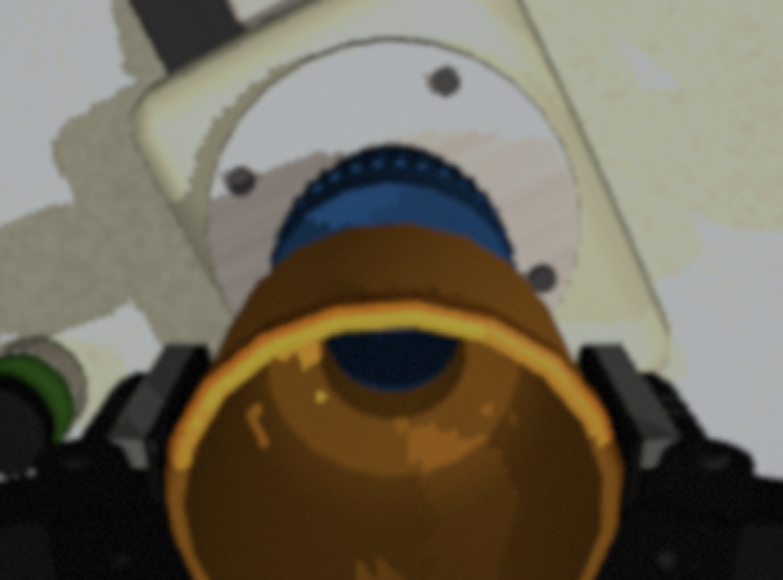

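Run:
```python
from h import *
mW=(manip.camera_model("wrist"),np.load("w4.npy")); p=np.array(manip.current_eef_pos())
im=cv2.resize(cv2.imread("pics/w4.png")[120:320,180:450],None,fx=2.9,fy=2.9,interpolation=cv2.INTER_CUBIC)
for z,r,c in((p[2]-.0314+.072,.031,(0,0,255)),(.228,.0275,(0,255,0)),(.214,.029,(255,255,0)),(.165,.054,(255,0,255)),(p[2]-.0314+.03,.031,(0,0,0))):
    P=np.array([world2wpix(mW,[p[0]+r*np.cos(t),p[1]+r*np.sin(t),z]) for t in np.linspace(0,6.28,90)])
    P=(P-[180,120]+.5)*2.9-.5
    cv2.polylines(im,[np.round(P*8).astype(np.int32)],True,c,1,shift=3)
cv2.imwrite("pics/w4o.png",im)
```

```text
(no output)
```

View pics/w4o.png

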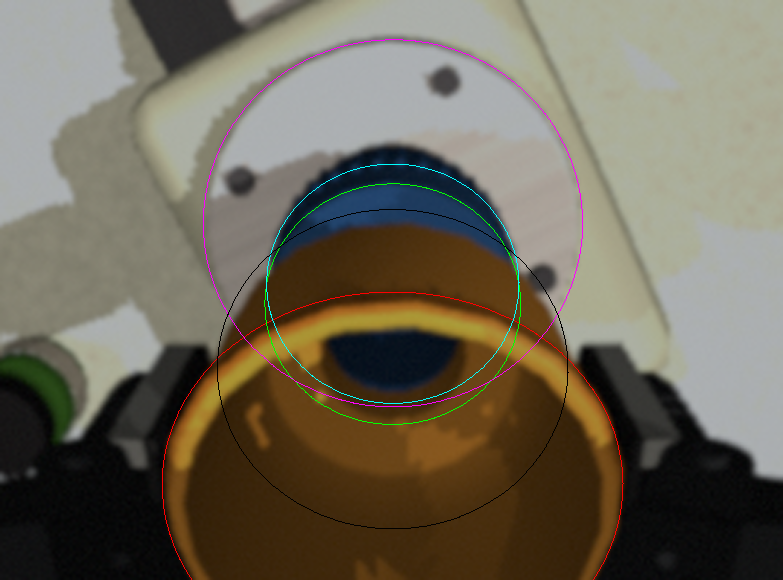

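Run:
```python
from h import *
def st(s): print(s,round(manip.current_t(),2),np.round(manip.current_eef_pos(),4),np.round(manip.current_contact_force(),2),np.round(manip.current_wrist_torque(),3),round(manip.current_gripper_width(),3))
st("a")
print(manip.move_linear([.5578,.0955,.2455],[180,0,160],velocity=.025,until_force=3)); st("b")
manip.wait(.1); st("c")
```

```text
a 37.94 [0.558  0.0956 0.2664] [-0.05  0.57 -0.79] [-0.013 -0.028  0.023] 0.721
True
b 38.63 [0.5576 0.0956 0.2476] [-0.73 -0.76  4.69] [-0.047  0.167  0.026] 0.718
c 38.73 [0.5576 0.0956 0.2476] [-1.64 -0.36  5.36] [-0.043  0.002 -0.01 ] 0.717
```

Run:
```python
from h import *
a=manip.read_camera("scene"); cv2.imwrite("pics/s5z.png",cv2.resize(a[130:220,300:400],None,fx=6.5,fy=6.5,interpolation=cv2.INTER_CUBIC))
```

```text
(no output)
```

View pics/s5z.png

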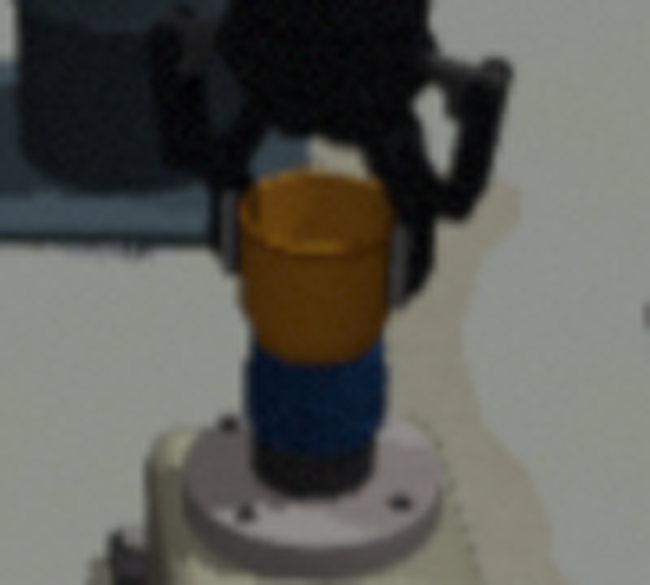

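The spigot is inside the collar and the cone rests on its rim; the hopper is upright, centred at about column 317 in the zoomed image. Now I release it, retreat and check.

Run:
```python
from h import *
manip.ungrasp(); manip.wait(.3)
print(np.round(manip.current_contact_force(),2),manip.current_gripper_width())
p=manip.current_eef_pos()
manip.move_linear([p[0],p[1],.36],velocity=.1); manip.wait(.1)
print(manip.current_t(),np.round(manip.current_contact_force(),2),manip.current_eef_pos())
mW=wrist_pose(); c=manip.read_camera("wrist")
a=manip.read_camera("scene"); cv2.imwrite("pics/s6z.png",cv2.resize(a[100:320,120:520],None,fx=2,fy=2,interpolation=cv2.INTER_CUBIC))
for z,r,col in((.2155+.072,.031,(0,0,255)),(.165,.054,(255,0,255))):
    P=np.array([world2wpix(mW,[.5578+r*np.cos(t),.0955+r*np.sin(t),z]) for t in np.linspace(0,6.28,90)])
    cv2.polylines(c,[np.round(P*8).astype(np.int32)],True,col,1,shift=3)
cv2.imwrite("pics/w6.png",c)
```

```text
[ 0.09  0.37 -0.06] 1.0006315960089793
40.8333 [ 1.09 -0.36 -0.6 ] [0.55673543 0.09490609 0.35933758]
```

View pics/s6z.png

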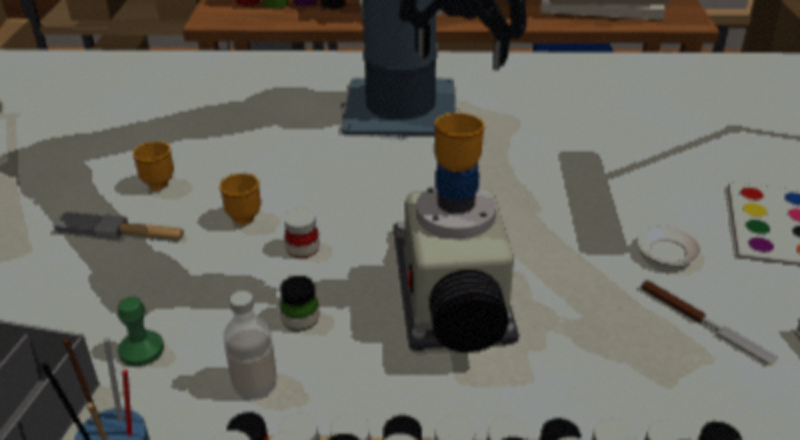

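View pics/w6.png

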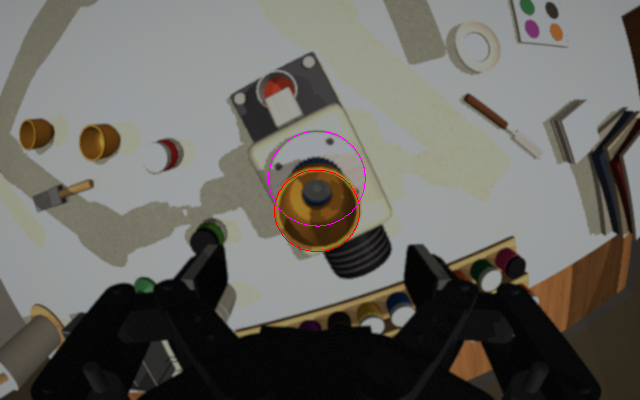

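The hopper rim (centre about (317,210)) falls on the outline predicted for a seated hopper. In the scene view it stands upright, the bystanders look unmoved and the gripper is clear. Handing in.

```bash
python3 -c "
from station import manip
print(manip.close_job(), manip.current_t())"
```

```text
the job is handed in; nothing more can be done
the job is handed in; nothing more can be done
```

The collar is set four clicks open and the amber hopper is seated in it. I handed the job in at about 41 s of the 72 s allowed; it gives no verdict.

- **Grind collar:** I turned it clockwise in 2° steps, feeling each click at about ±0.15 N m. It passed five clicks, and the burrs met just past the fifth, where the torque stayed mostly near 0.30 N m (0.23–0.31). I then backed off 80°, felt four clicks go by, let go, and the wrist force returned to zero.
- **Hopper:** I took the amber funnel farthest from the base (0.59 m, against 0.45 and 0.50 m for the look-alikes). I lowered it at 25 mm/s until a light contact of about 5 N. That was within 1 mm of the seated height: spigot about 11.8 mm below the rim, with 12.5 mm expected before letting go.
- **Last checks:** After letting go and backing away, the hopper rim matched its predicted seated outline in the wrist camera. The scene camera showed it upright, with the bystanders by eye where they started. The gripper was clear of everything.

- **Disagreements:**
  - The three cameras differed by up to 2 mm on the collar's position, and the wrist camera showed the held hopper about 1.5 mm off. Both are within calibration error, and the spigot still went in cleanly.
  - The torque just past zero rose about 1–2° later than the model predicts, probably from give in the grip.
  - I did not turn the collar again to re-check it after seating the hopper.

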